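# Turn back the lid of the wide disc case

## Task

Open the wide reference-disc case: its flat lid is too wide to grip, so get a fingertip under the overhanging front edge, lever the lid up on its hinge wall, past upright, and lower it right over until it lies flat on the rest behind. Swing it steadily without flinging or slamming it, leave the narrow case's lid shut, and draw the hand away.

Things in the scene. Friction and masses are not known exactly. Their poses are not given: they have to be found in the camera images.
- wide_case: Wider of two similar white disc cases, fixed on the worktop: a board 146 mm wide with, front to back, an open box, a hinge wall, a rest bar. Origin on the worktop under the hinge axis, which runs along y at z = 60 mm. +x points from box (front, robot's side) to rest. Box front wall at x = -72 mm, 56 mm high; board from x = -80 to 112 mm.
- rest_mid (a point): Middle of the top of the wide case's rubber-topped rest bar, 85 mm behind the hinge axis, 56 mm over the worktop; the turned lid lies on it, with its new upper face 64 mm over the worktop. Axes as the case's.
- wide_lid (a joint): Hinge angle of the wide lid, rad: 0 = shut, level over the box; 1.57 = upright; 3.14 = turned right over, flat on the rest (stop). The hinge is stiff: the lid stays at any angle it is left at and needs about 2 to 5 N at its edge to move. It may start up to 0.1 rad ajar. Its inner face, which ends on top, has a thin black pad in the middle.
- lid_edge (a point): Middle of the free edge of the wide lid, at mid-thickness; moves with it. The lid is a plain grey metal plate 130 mm wide (along the hinge), 8 mm thick, from 8 to 112 mm off the hinge axis. Shut, the edge faces the robot 60 mm up, overhanging the box wall by 40 mm and the board by 32 mm, nothing below. x: from edge to hinge; z: out of the face on top while shut.
- narrow_lid (a joint): Hinge angle (rad, 0 = shut) of the lid of the narrow case, the same design with a lid only 75 mm wide, which stands to the left or right of the wide one. To be left shut.

How it is judged:
At the end, for the whole second after the job is handed in: The wide lid lies turned over on its rest, within 12 degrees of flat (hinge angle over 2.93 rad), at rest, and the narrow lid is shut (under 0.1 rad) (value of joint wide_lid above 2.93 rad and velocity of joint wide_lid below 0.05 rad/s and value of joint narrow_lid below 0.1 rad); the robot touches nothing.
It fails at once if the wide lid is flung or slammed (swings faster than 4 rad/s) (velocity of joint wide_lid above 4 rad/s).
It fails at once if the narrow case's lid is lifted (value of joint narrow_lid above 0.2 rad).
It also fails if it takes over 40 s, if anything falls off the work surface, if the arm or the gripper's body presses on something with over 40 N, if the wrist force passes 120 N, or if a joint passes its speed limit or range.

## Robot

A 6-joint arm with a two-finger parallel gripper is mounted at the origin on a cart in front of the work surface, level with it; the furniture and walls round the work are solid. World frame = base frame: x ahead of the robot, y to its left, z up, the work surface at z = 0. Lengths are in m, angles in rad, forces in N, time in s.
With the tool pointing down it reaches from about 0.35 to 0.85 m from the base axis. Payload 8.1 kg.
Tool frame: the origin (TCP) lies on the centre line of the jaws, within the pads' length; the fingertips stand robot.finger_overhang ahead of it and the grasp point (between the pads) lies 5 mm behind it (robot.finger_overhang is the distance from the TCP to the fingertips, in m); z points along the fingers, y is the direction in which the jaws open and shut (so a half turn about z gives the same grasp; the last joint's range is limited). The gripper opens to 93 mm and grips with 3 to 60 N. Pads are 15 mm wide; open, the fingers measure 128 mm over their backs; the gripper's body (75 mm by 188 mm) begins 65 mm behind the grasp point.
Start: joints at [-1.214, 0.13, 1.488, -0, 1.523, -0.085], TCP at [0.257, -0.542, 0.233] pointing down, gripper open.
Joint ranges: [-2.96, 2.96], [-0.89, 2.26], [0.02, 2.5], [-1.34, 4.48], [0, 2.73], [-2.66, 2.66]. Speed limits (rad/s): [2.39, 2.39, 2.79, 3.14, 3.14, 3.14].

## Interface

Orientations are given as a rotation vector (axis times angle).
In Python, from plant import robot gives the robot as it stands. The module is installed in compiled form; this text tells all that it offers.
- The arm moves only by the tool carry_out, never from a script. Its argument "commands" is a list that holds one entry, the list of rows, each a list of 4 numbers: the shift along the tool's x, y, z in cm, then the turn about the tool's z in degrees. In form: [[[tx, ty, tz, roll], ...]]. A call has 1 to 20 rows; each row shifts and turns the commanded pose from where the row before left it, along the tool's axes as they then stand; what a row does not reach is not made up. A row lasts 1/12 s, in which the tool goes at most 41.7 mm and 7.16 degrees, less where a joint would pass 70% of its speed; a pose out of reach is approached as far as the arm can. A call is refused whole if a number of a shift passes 4.17 or a number of a turn 7.16, either way. A call with a gripper value outside its range is refused whole. "claw" is the finger opening in cm, from 0 to 9.3, set as the call begins (left out, the last holds). The fingers move at their own pace and stop on an object; "grip_force" is the grip in N (left out, the last holds). Time passes only in rows, so rows that do not move let the fingers close. It gives the time, the measured TCP pose, the force and the opening at its end, in the units of the state.
- robot.read_state(): the state, without advancing time (a new reading comes with each control period).
- robot.read_camera(name): name is "scene" or "top" or "wrist"; returns the picture (400x640x3 uint8, red, green, blue); there is no depth.
- robot.camera_params(name): a dict with "mtx" (3x3 intrinsics, pixels), "R" (3x3) and "t" (3): a world point X has camera coordinates R X + t. Camera axes: x right, y down, z forward; pixel columns grow to the right and rows downward; lengths in m; the calibration is good to about 2 mm. A picture is of the moment at which its call begins: read the wrist's pose just before it. camera_params takes no time and is no camera call; for the wrist camera it gives the pose at the moment of the call.
- robot.close_job(): hands the job in, once; it reports no verdict.
The state is a dict: "t": time; "q": joint angles; "dq": joint speeds; "joint_torque": joint torques, N m; "tool_pos": TCP position; "orientation": TCP orientation; "force": force on the tool from outside, world axes, zero at the start; "wrist_torque": the same for the moment, N m; "opening": finger opening in m.
Only numpy, scipy, OpenCV 4.12 (cv2) and the standard library are available. Lean on these libraries where they do the work, as an engineer would, in place of code of your own. Each camera call takes 0.05 s, during which the arm holds its last target.

## Working session

There is one attempt and no reset: what is moved stays moved. The work goes in short steps, Python scripts to look and compute and a tool call to move; the robot and the scene stay as the last step left them, time stands still between calls to the robot, and variables do not carry over. Pictures are saved under pics/ and viewed, and the job is handed in when it is done.

Besides the shell and the picture viewer there is one more tool, called after "Call:" as name(argument=value, ...), one argument or row to a line, values as JSON. carry_out: Moves the arm, as the interface text tells. Its arguments: {"type":"object","properties":{"commands":{"type":"array","items":{"type":"array","items":{"type":"array","items":{"type":"number"}}}},"claw":{"type":"number"},"grip_force":{"type":"number"}},"required":["commands"]}

```bash
mkdir -p pics; ls
python3 - <<'E'
from plant import robot
import cv2
print(robot.read_state(), robot.finger_overhang)
for n in ("scene","top"):
    im=robot.read_camera(n); cv2.imwrite(f"pics/{n}0.png",im[:,:,::-1])
    p=robot.camera_params(n); print(n,p)
E
```

```text
pics
{'t': 0.0, 'q': array([-1.21441919e+00,  1.31157917e-01,  1.48930392e+00, -8.61183126e-07,
        1.52297287e+00, -8.53885029e-02]), 'dq': array([ 2.47279726e-04,  1.04574830e-03,  8.65206868e-04,  6.04089789e-04,
        8.18138417e-05, -2.14870778e-04]), 'joint_torque': array([ 1.93701373e-03, -5.59844398e+01, -4.91756129e+01,  7.69897364e-02,
        3.52694315e-02, -1.83400939e-04]), 'tool_pos': array([ 0.25635609, -0.54187128,  0.23157583]), 'orientation': array([-3.06348506e+00, -6.87895135e-01,  3.91963850e-04]), 'force': array([ 0.33130557, -0.37563366, -0.08113566]), 'wrist_torque': array([-0.04533766,  0.02025179,  0.00328545]), 'opening': 0.09267862439538035} 0.014
scene {'mtx': array([[484.28470832,   0.        , 319.5403874 ],
       [  0.        , 484.28470832, 210.60438696],
       [  0.        ,   0.        ,   1.        ]]), 'R': array([[-0.60193316, -0.79853746, -0.00379445],
       [-0.46351941,  0.35325978, -0.8126237 ],
       [ 0.6502509 , -0.48738635, -0.58277639]]), 't': array([0.51733426, 0.22280008, 0.81018197])}
top {'mtx': array([[390.70933824,   0.        , 320.31956003],
       [  0.        , 390.70933824, 203.03287855],
       [  0.        ,   0.        ,   1.        ]]), 'R': array([[ 0.01644957, -0.99980311,  0.01109743],
       [-0.99658185, -0.01729321, -0.0807809 ],
       [ 0.08095691, -0.00973069, -0.9966701 ]]), 't': array([0.24595975, 0.5438914 , 0.89380399])}
```

View pics/scene0.png

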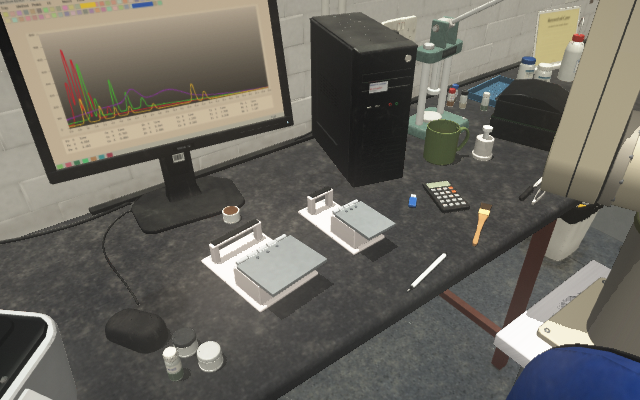

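View pics/top0.png

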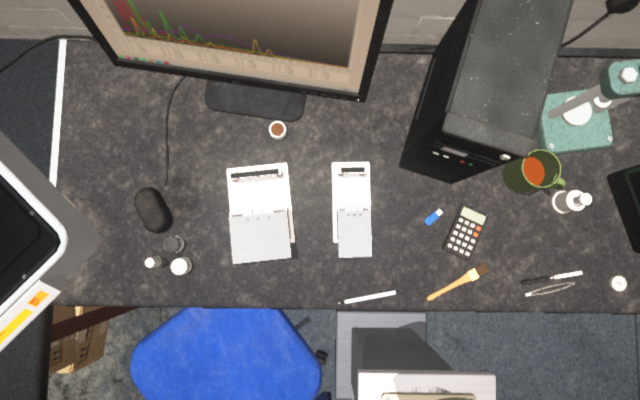

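The wide case is in the top view at about (260,215), with its lid at rows 210-262 and its rest to the rear. The narrow case is to its right at about (352,210). I'll zoom in to measure the corners.

```bash
cat > h.py <<'E'
import numpy as np, cv2
from plant import robot
def ray(n,uv,z,p=None):
    p=p or robot.camera_params(n); M=np.linalg.inv(p["mtx"]); R=p["R"];C=-R.T@p["t"]
    d=R.T@(M@np.array([uv[0],uv[1],1.0])); return C+d*(z-C[2])/d[2]
def proj(n,X,p=None):
    p=p or robot.camera_params(n); c=p["R"]@np.asarray(X)+p["t"]; v=p["mtx"]@c; return v[:2]/v[2]
E
python3 - <<'E'
import cv2
a=cv2.imread("pics/top0.png")[150:275,215:385]; cv2.imwrite("pics/z1.png",cv2.resize(a,None,fx=4.5,fy=4.5,interpolation=cv2.INTER_CUBIC))
a=cv2.imread("pics/scene0.png")[180:310,190:400]; cv2.imwrite("pics/z2.png",cv2.resize(a,None,fx=3.8,fy=3.8,interpolation=cv2.INTER_CUBIC))
E
```

```text
(no output)
```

View pics/z1.png

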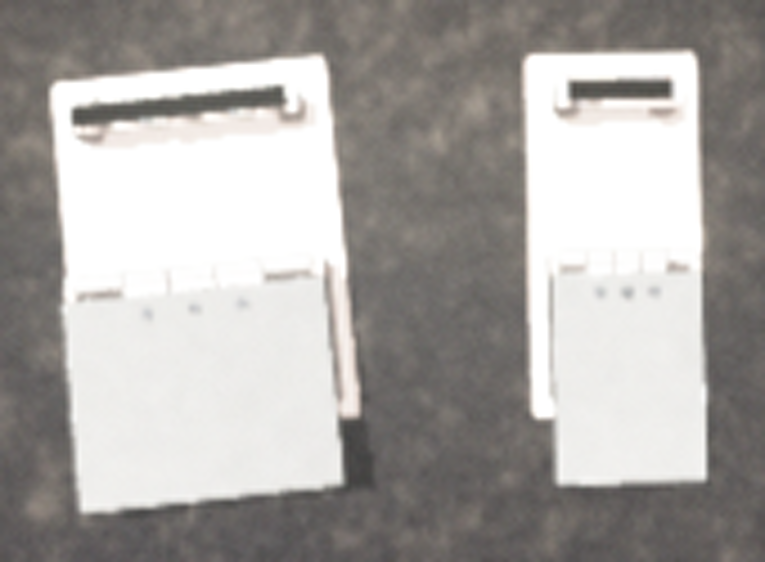

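View pics/z2.png

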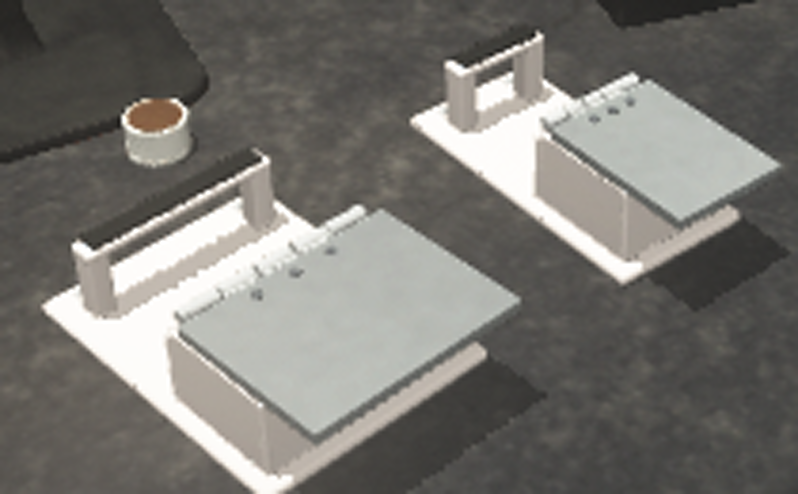

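Run:
```python
from h import *
T={"FL":(82,511),"FR":(345,485),"RL":(67,303),"RR":(324,276)}
S={"FL":(315,432),"FR":(520,297),"RL":(180,318),"RR":(376,212)}
f=lambda u,s,o:((u[0]+.5)/s-.5+o[0],(u[1]+.5)/s-.5+o[1])
P={n:robot.camera_params(n) for n in("top","scene")}
Pm=[P[n]["mtx"]@np.c_[P[n]["R"],P[n]["t"]] for n in("top","scene")]
for k in T:
    a=f(T[k],4.5,(215,150));b=f(S[k],3.8,(190,180))
    X=cv2.triangulatePoints(*Pm,np.array(a,float),np.array(b,float)); print(k,(X[:3]/X[3]).T.round(4),ray("top",a,.064).round(4),ray("scene",b,.064).round(4))
# board corners: rear L,R and front R, z~? 
for nm,u in {"bRL":(52,85),"bRR":(326,55),"bFR":(358,416)}.items(): print(nm,ray("top",f(u,4.5,(215,150)),.006).round(4))
for nm,u in {"nFL":(556,486),"nFR":(707,483),"nRL":(556,272),"nRR":(701,272)}.items(): print(nm,ray("top",f(u,4.5,(215,150)),.064).round(4))
print([(-P[n]["R"].T@P[n]["t"]).round(3) for n in P])
```

```text
FL [[0.4006 0.4446 0.0678]] [0.4003 0.4455 0.064 ] [0.4039 0.4428 0.064 ]
FR [[0.4157 0.3178 0.0691]] [0.4149 0.3175 0.064 ] [0.4205 0.3146 0.064 ]
RL [[0.5017 0.4556 0.0689]] [0.5017 0.4564 0.064 ] [0.5071 0.4535 0.064 ]
RR [[0.5182 0.3316 0.0628]] [0.5172 0.3302 0.064 ] [0.5177 0.3332 0.064 ]
bRL [0.6197 0.4812 0.006 ]
bRR [0.6385 0.3363 0.006 ]
bFR [0.4475 0.3151 0.006 ]
nFL [0.4161 0.2142 0.064 ]
nFR [0.4187 0.1401 0.064 ]
nRL [0.5211 0.2155 0.064 ]
nRR [0.5224 0.1437 0.064 ]
[array([0.466, 0.264, 0.932]), array([-0.112,  0.729,  0.655])]
```

The wide case has its hinge at about (0.518, 0.3945) with a yaw of about 6.55°, and its lid is about 0.04 rad ajar. The tool can't tilt, so I'll press closed vertical fingers on the front edge face and lift along the arc. Once the lid is raised, I'll get under its inner corner and push. First I turn the tool and carry it over.

Call:
carry_out(
  commands=[
    [[0, 0, 0, 6.25], [0, 0, 0, 6.25], [0, 0, 0, 6.25], [1.93, -2.65, 0, 0], [1.93, -2.65, 0, 0], [1.93, -2.65, 0, 0], [1.93, -2.65, 0, 0], [1.93, -2.65, 0, 0], [1.93, -2.65, 0, 0], [1.93, -2.65, 0, 0], [1.93, -2.65, 0, 0], [1.93, -2.65, 0, 0], [1.93, -2.65, 0, 0], [1.93, -2.65, 0, 0], [1.93, -2.65, 0, 0]],
  ],
  claw=0,
  grip_force=20,
)

```text
t: 1.35
tool_pos: [0.4506, -0.1984, 0.2323]
orientation: [-3.136, -0.18, 0.001]
force: [1.9, -1.0, 1.0]
opening: 0.0011
```

Call:
carry_out(
  commands=[
    [[0.38, -3.3, 0, 0], [0.38, -3.3, 0, 0], [0.38, -3.3, 0, 0], [0.38, -3.3, 0, 0], [0.38, -3.3, 0, 0], [0.38, -3.3, 0, 0], [0.38, -3.3, 0, 0], [0.38, -3.3, 0, 0], [0.38, -3.3, 0, 0]],
  ],
)

```text
t: 2.1
tool_pos: [0.4497, 0.1006, 0.2324]
orientation: [3.136, 0.18, -0.0]
force: [0.7, -0.0, 0.2]
opening: 0.0004
```

Call:
carry_out(
  commands=[
    [[-0.54, -3.15, 0, 0], [-0.54, -3.15, 0, 0], [-0.54, -3.15, 0, 0], [-0.54, -3.15, 0, 0], [-0.54, -3.15, 0, 0], [-0.54, -3.15, 0, 0], [-0.54, -3.15, 0, 0], [-0.54, -3.15, 0, 0], [-0.54, -3.15, 0, 0], [0, 0, 3, 0], [0, 0, 3, 0], [0, 0, 3, 0], [0, 0, 3, 0], [0, 0, 3, 0], [0, 0, 2, 0], [0, 0, 0, 0]],
  ],
)

```text
t: 3.43
tool_pos: [0.3662, 0.3722, 0.057]
orientation: [3.131, 0.18, -0.012]
force: [-0.2, -0.1, -0.2]
opening: 0.0003
```

Run:
```python
from h import *
s=robot.read_state();print(s["tool_pos"],s["force"],s["q"])
for n in("scene","wrist"):
    im=robot.read_camera(n)[:,:,::-1]
    if n=="scene": im=cv2.resize(im[150:330,150:400],None,fx=3.1,fy=3.1)
    cv2.imwrite(f"pics/{n}1.png",im)
```

```text
[0.36616753 0.37217751 0.05695667] [-0.16044534 -0.13504602 -0.17642557] [ 6.95320419e-01  9.09070773e-02  1.86561161e+00 -7.47365744e-06
  1.19465461e+00  2.15154055e+00]
```

View pics/scene1.png

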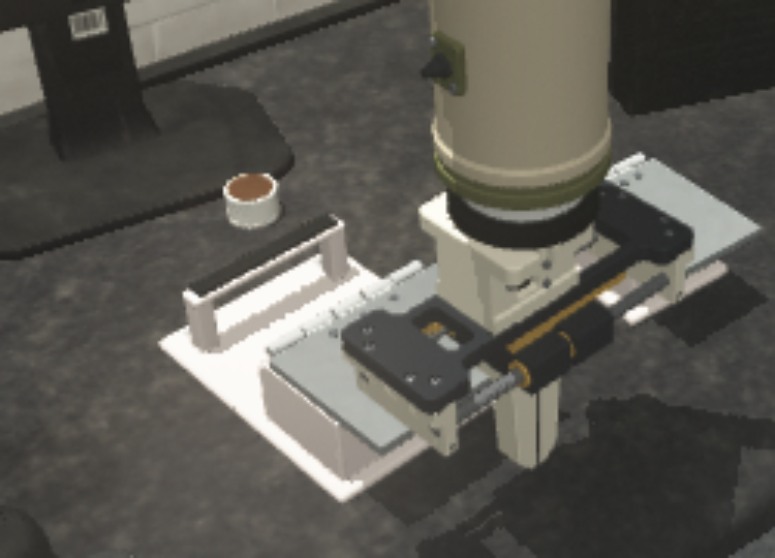

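View pics/wrist1.png

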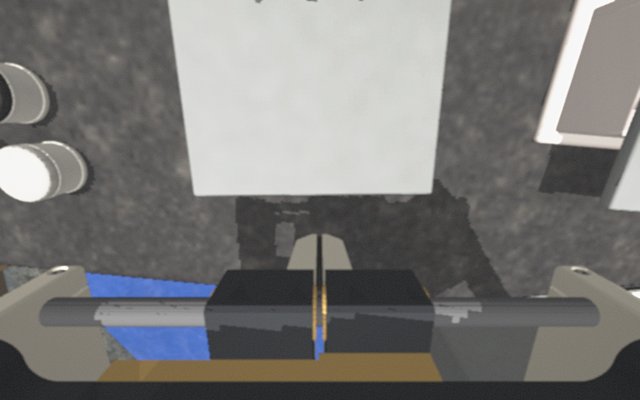

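Run:
```python
from h import *
s=robot.read_state();print(s["tool_pos"],s["orientation"],s["dq"].round(4))
for uv in((194,195),(433,193)): print(ray("wrist",uv,.068).round(4),ray("wrist",uv,.064).round(4))
p=robot.camera_params("wrist");print((-p["R"].T@p["t"]).round(3))
```

```text
[0.36898571 0.37451472 0.06211884] [ 3.13505719e+00  1.79764730e-01 -2.98511332e-03] [-0.0002 -0.0346 -0.041  -0.0011  0.0039  0.0002]
[0.401  0.4456 0.068 ] [0.3997 0.4474 0.064 ]
[0.4173 0.3155 0.068 ] [0.4164 0.3137 0.064 ]
[0.449 0.382 0.214]
```

Call:
carry_out(
  commands=[
    [[1, 0, 0.4, 0], [1, 0, 0.1, 0], [0.5, 0, 0, 0], [0.2, 0, 0, 0], [0.2, 0, 0, 0], [0, 0, 0, 0], [0, 0, 0, 0]],
  ],
)

```text
t: 4.12
tool_pos: [0.3985, 0.3784, 0.0579]
orientation: [-3.136, -0.18, -0.0]
force: [0.1, -0.1, 0.8]
opening: 0.0003
```

Call:
carry_out(
  commands=[
    [[0.2, 0, 0, 0], [0.2, 0, 0, 0], [0, 0, 0, 0], [0, 0, 0, 0]],
  ],
)

```text
t: 4.45
tool_pos: [0.3992, 0.3784, 0.0562]
orientation: [3.135, 0.181, -0.009]
force: [-10.4, 1.4, 0.7]
opening: 0.0006
```

Call:
carry_out(
  commands=[
    [[0.2, 0, 0, 0], [0.2, 0, -0.1, 0], [0, 0, -0.2, 0], [0.05, 0, -0.3, 0], [0.05, 0, -0.3, 0], [0.05, 0, -0.3, 0], [0, 0, 0, 0]],
  ],
)

```text
t: 5.03
tool_pos: [0.3999, 0.3784, 0.0662]
orientation: [3.132, 0.182, -0.024]
force: [-27.2, 0.9, 3.2]
opening: 0.0008
```

Run:
```python
from h import *
s=robot.read_state();print(s["tool_pos"],s["force"])
for n in("scene","wrist"):
    im=robot.read_camera(n)[:,:,::-1]
    if n=="scene": im=cv2.resize(im[150:330,150:400],None,fx=3.1,fy=3.1)
    cv2.imwrite(f"pics/{n}2.png",im)
```

```text
[0.39986725 0.37836938 0.06623978] [-27.15545447   0.86912393   3.19171651]
```

View pics/wrist2.png

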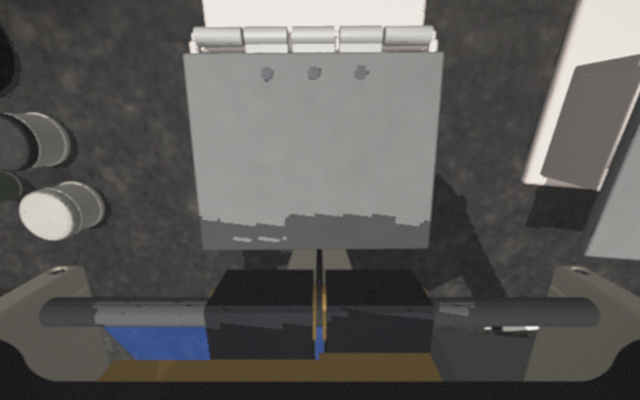

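View pics/scene2.png

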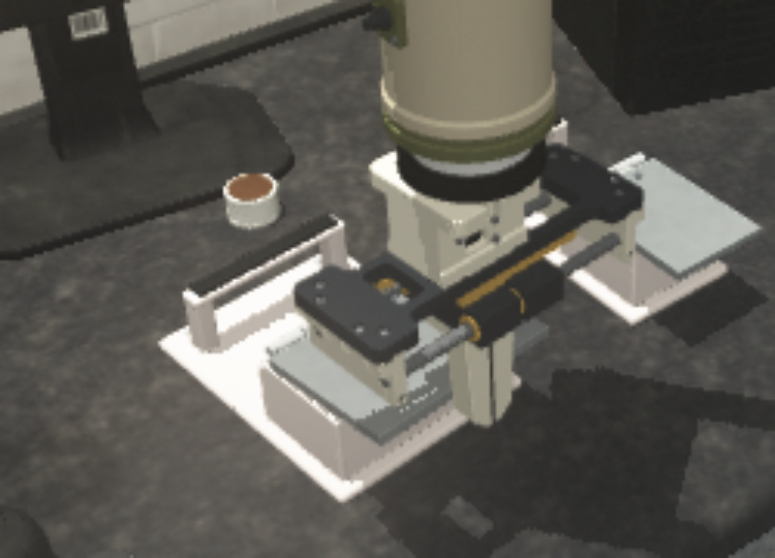

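```bash
cat >> h.py <<'E'
def edge(uL,uR,w=.13):
    from scipy.optimize import brentq
    f=lambda z:np.linalg.norm(ray("wrist",uL,z)-ray("wrist",uR,z))-w
    z=brentq(f,-.05,.19); m=(ray("wrist",uL,z)+ray("wrist",uR,z))/2; return m
E
python3 - <<'E'
from h import *
print(edge((194,195),(433,193))) # meaningless now
print(edge((203,248.5),(429.5,248.5)), edge((185,53),(441.5,53)))
E
```

```text
[0.44046516 0.38448911 0.07273408]
[0.4087774  0.37924756 0.07420818] [0.51091167 0.39264588 0.06098014]
```

Call:
carry_out(
  commands=[
    [[0.05, 0, -0.37, 0], [0.05, 0, -0.37, 0], [0.07, 0, -0.37, 0], [0.08, 0, -0.37, 0], [0.09, 0, -0.36, 0], [0.1, 0, -0.36, 0], [0, 0, 0, 0]],
  ],
)

```text
t: 5.72
tool_pos: [0.404, 0.3789, 0.0889]
orientation: [3.132, 0.183, -0.026]
force: [-32.2, -2.8, 10.6]
opening: 0.0004
```

Run:
```python
from h import *
s=robot.read_state();print(s["tool_pos"],s["force"])
for n in("wrist","scene"):
    im=robot.read_camera(n)[:,:,::-1]
    if n=="scene": im=cv2.resize(im[150:330,150:400],None,fx=3.1,fy=3.1)
    cv2.imwrite(f"pics/{n}3.png",im)
```

```text
[0.40403385 0.3789101  0.08894863] [-32.15166152  -2.84335502  10.64668542]
```

View pics/wrist3.png

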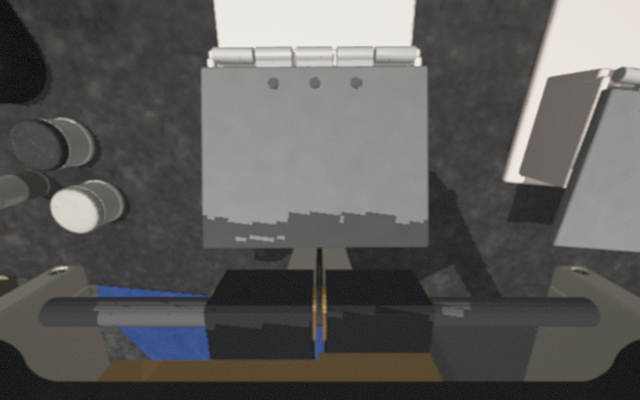

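View pics/scene3.png

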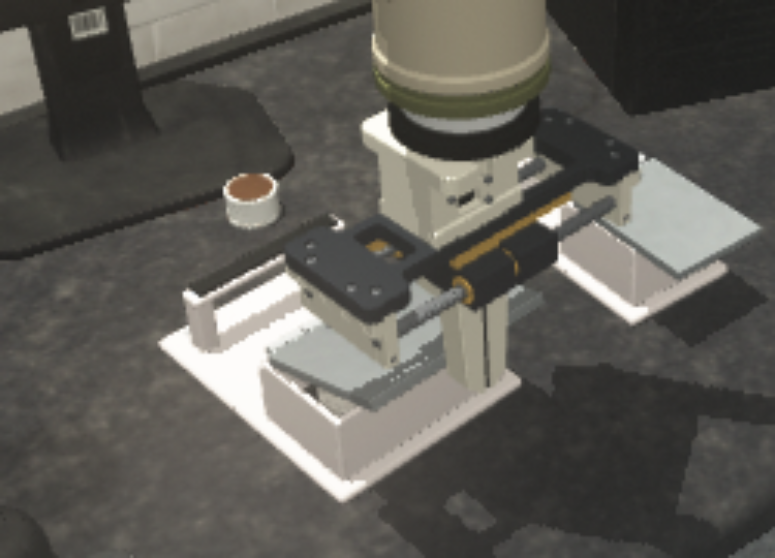

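Call:
carry_out(
  commands=[
    [[0.1, 0, -0.43, 0], [0.12, 0, -0.42, 0], [0.14, 0, -0.41, 0], [0.16, 0, -0.4, 0], [0.18, 0, -0.4, 0], [0.2, 0, -0.39, 0], [0.21, 0, -0.38, 0], [0.22, 0, -0.37, 0], [0.24, 0, -0.36, 0], [0.25, 0, -0.35, 0], [0, 0, 0, 0]],
  ],
)

```text
t: 6.73
tool_pos: [0.4269, 0.3819, 0.1316]
orientation: [3.135, 0.182, -0.01]
force: [-20.2, -6.4, 17.2]
opening: 0.0003
```

Run:
```python
from h import *
s=robot.read_state();print(s["tool_pos"],s["force"])
for n in("wrist","scene"):
    im=robot.read_camera(n)[:,:,::-1]
    if n=="scene": im=cv2.resize(im[150:330,150:400],None,fx=3.1,fy=3.1)
    cv2.imwrite(f"pics/{n}4.png",im)
```

```text
[0.42691665 0.38194985 0.1316468 ] [-20.22123256  -6.36727632  17.21528319]
```

View pics/wrist4.png

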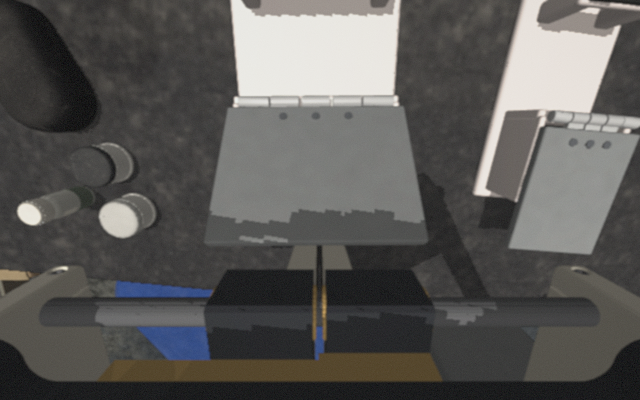

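View pics/scene4.png

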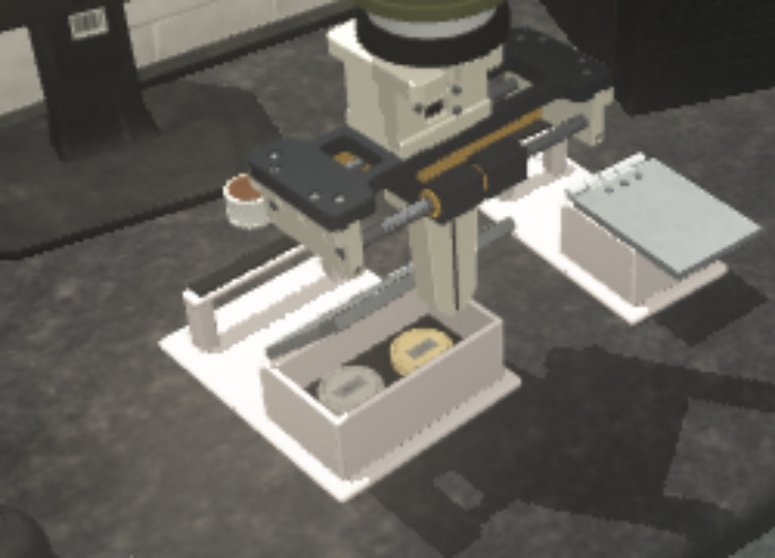

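Call:
carry_out(
  commands=[
    [[0.35, 0, -0.34, 0], [0.36, 0, -0.32, 0], [0.38, 0, -0.31, 0], [0.4, 0, -0.3, 0], [0.41, 0, -0.28, 0], [0.43, 0, -0.27, 0], [0.44, 0, -0.26, 0], [0.45, 0, -0.24, 0], [0.46, 0, -0.22, 0], [0.48, 0, -0.2, 0], [0.48, 0, -0.18, 0], [0.49, 0, -0.16, 0], [0, 0, 0, 0]],
  ],
)

```text
t: 7.92
tool_pos: [0.4825, 0.3878, 0.1617]
orientation: [3.136, 0.179, 0.001]
force: [-0.4, -0.2, -0.2]
opening: 0.0004
```

Run:
```python
from h import *
s=robot.read_state();print(s["tool_pos"],s["force"])
for n in("wrist","scene"):
    im=robot.read_camera(n)[:,:,::-1]
    if n=="scene": im=cv2.resize(im[150:330,150:400],None,fx=3.1,fy=3.1)
    cv2.imwrite(f"pics/{n}5.png",im)
```

```text
[0.48247266 0.387799   0.16169578] [-0.43147488 -0.22365759 -0.18962105]
```

View pics/wrist5.png

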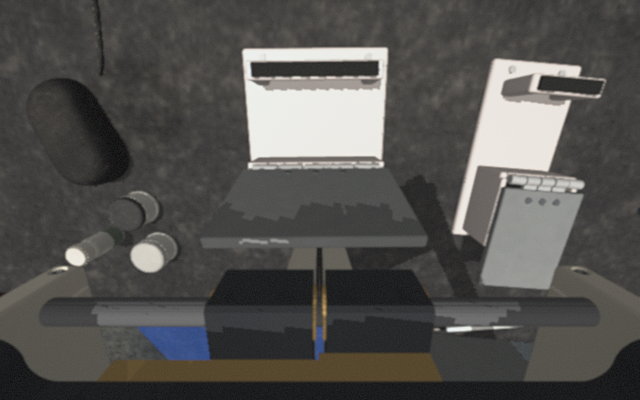

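View pics/scene5.png

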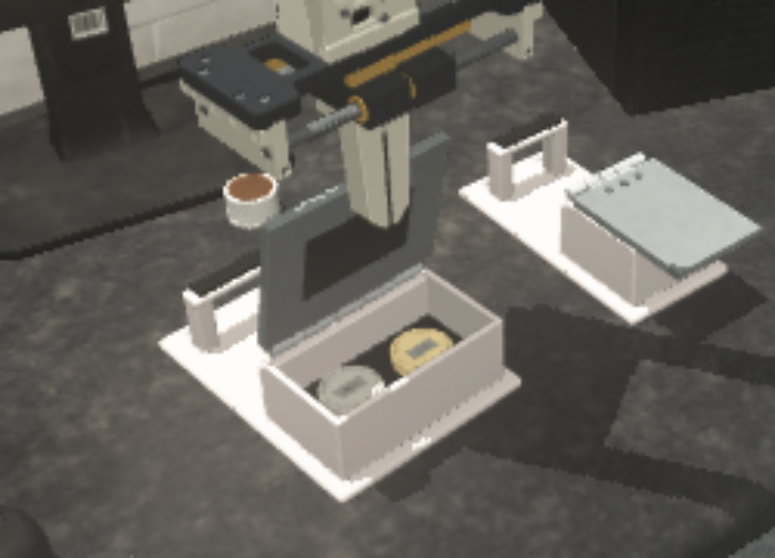

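Call:
carry_out(
  commands=[
    [[0.44, 0, 0, 0], [0.44, 0, 0, 0], [0.44, 0, 0, 0], [0.44, 0, 0, 0], [0.44, 0, 0, 0], [0.41, 0, 0, 0], [0.41, 0, 0, 0], [0.41, 0, 0, 0], [0.41, 0, 0, 0], [0.41, 0, 0, 0], [0.37, 0, 0.04, 0], [0.36, 0, 0.06, 0], [0.35, 0, 0.08, 0], [0.34, 0, 0.1, 0], [0.33, 0, 0.12, 0], [0, 0, 0, 0]],
  ],
)

```text
t: 9.35
tool_pos: [0.5416, 0.3947, 0.1573]
orientation: [-3.136, -0.179, -0.001]
force: [-0.6, -1.1, 0.0]
opening: 0.0006
```

Run:
```python
from h import *
s=robot.read_state();print(s["tool_pos"],s["force"])
for n in("wrist","scene"):
    im=robot.read_camera(n)[:,:,::-1]
    if n=="scene": im=cv2.resize(im[150:330,150:400],None,fx=3.1,fy=3.1)
    cv2.imwrite(f"pics/{n}6.png",im)
```

```text
[0.54155633 0.39470995 0.15728645] [-0.55531975 -1.13470413  0.0309208 ]
```

View pics/wrist6.png

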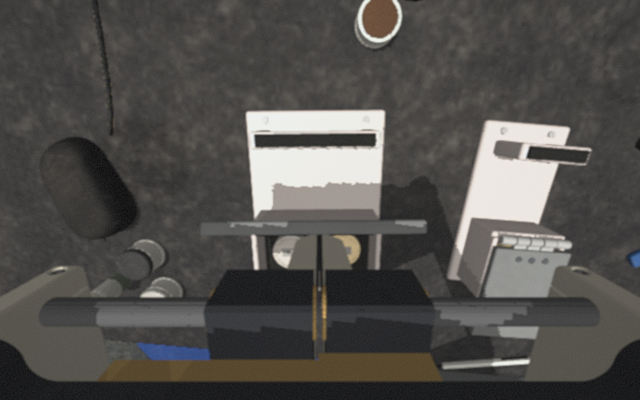

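View pics/scene6.png

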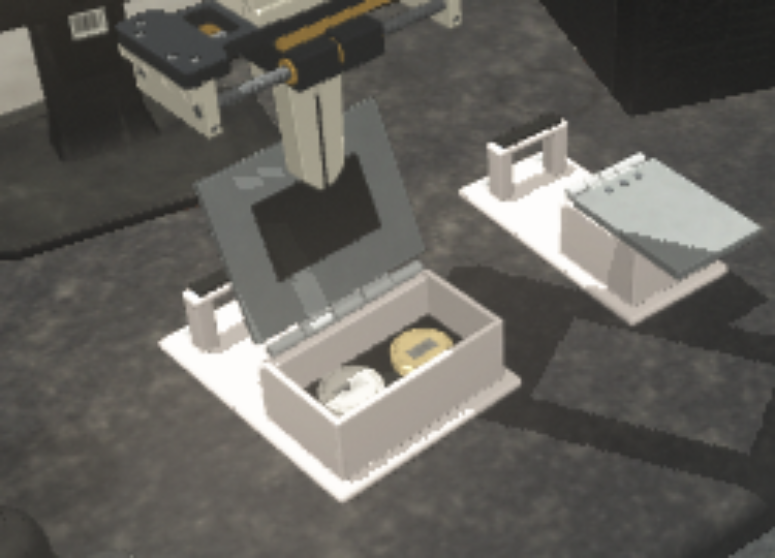

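Call:
carry_out(
  commands=[
    [[0.34, 0, 0.13, 0], [0.33, 0, 0.15, 0], [0.32, 0, 0.17, 0], [0.31, 0, 0.18, 0], [0.3, 0, 0.2, 0], [0.3, 0, 0.21, 0], [0.29, 0, 0.22, 0], [0.28, 0, 0.23, 0], [0.27, 0, 0.24, 0], [0.26, 0, 0.25, 0], [0.25, 0, 0.26, 0], [0.24, 0, 0.27, 0], [0.23, 0, 0.28, 0], [0.22, 0, 0.29, 0], [0.21, 0, 0.3, 0], [0, 0, 0, 0]],
  ],
)

```text
t: 10.78
tool_pos: [0.5821, 0.3992, 0.1226]
orientation: [3.136, 0.179, -0.002]
force: [0.3, 0.4, 0.4]
opening: 0.0
```

Run:
```python
from h import *
s=robot.read_state();print(s["tool_pos"],s["force"])
for n in("wrist","scene"):
    im=robot.read_camera(n)[:,:,::-1]
    if n=="scene": im=cv2.resize(im[150:330,150:400],None,fx=3.1,fy=3.1)
    cv2.imwrite(f"pics/{n}7.png",im)
```

```text
[0.58210575 0.39918978 0.12261388] [0.33738708 0.39644871 0.42625268]
```

View pics/scene7.png

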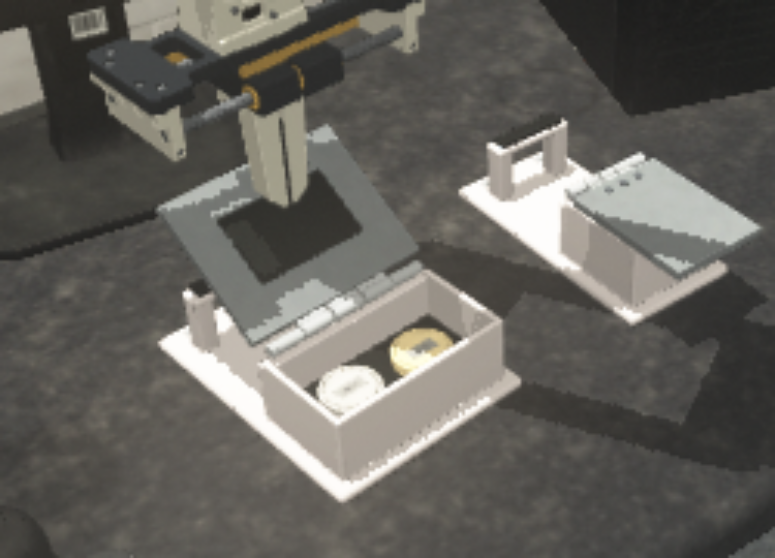

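View pics/wrist7.png

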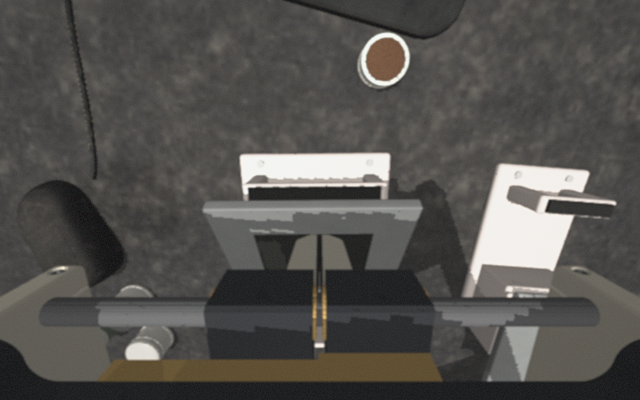

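Call:
carry_out(
  commands=[
    [[0.2, 0, 0.3, 0], [0.18, 0, 0.31, 0], [0.17, 0, 0.32, 0], [0.16, 0, 0.33, 0], [0.14, 0, 0.34, 0], [0.12, 0, 0.34, 0], [0.1, 0, 0.34, 0], [0.1, 0, 0.34, 0], [0.08, 0, 0.34, 0], [0.06, 0, 0.34, 0], [0.04, 0, 0.32, 0], [0.02, 0, 0.3, 0], [0, 0, 0.2, 0], [0, 0, 0.2, 0], [0, 0, 0.15, 0], [0, 0, 0.1, 0], [0, 0, 0.1, 0], [0, 0, 0, 0]],
  ],
)

```text
t: 12.38
tool_pos: [0.5958, 0.401, 0.0783]
orientation: [3.136, 0.18, 0.0]
force: [-2.5, -2.0, 8.0]
opening: 0.0004
```

Run:
```python
from h import *
s=robot.read_state();print(s["tool_pos"],s["force"])
for n in("scene",):
    im=robot.read_camera(n)[:,:,::-1]
    if n=="scene": im=cv2.resize(im[150:330,150:400],None,fx=3.1,fy=3.1)
    cv2.imwrite(f"pics/{n}8.png",im)
```

```text
[0.59578953 0.40099388 0.07827885] [-2.51664704 -2.00919108  8.00971397]
```

View pics/scene8.png

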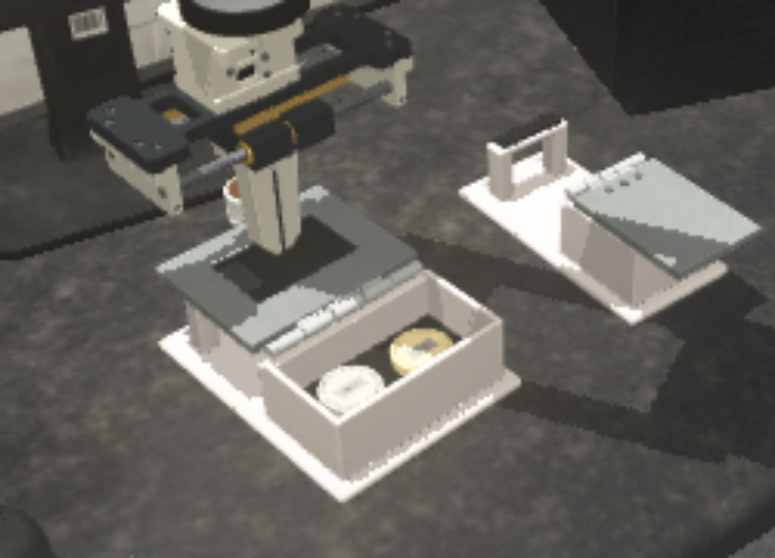

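The lid is down, with the fingertip at z = 0.064. I'll press a little more to confirm the stop, then lift away.

Call:
carry_out(
  commands=[
    [[0, 0, 0.15, 0], [0, 0, 0.15, 0], [0, 0, 0, 0], [0, 0, 0, 0]],
  ],
)

```text
t: 12.77
tool_pos: [0.5959, 0.4011, 0.0781]
orientation: [3.136, 0.18, 0.001]
force: [-11.4, -7.3, 23.9]
opening: 0.0005
```

Call:
carry_out(
  commands=[
    [[0, 0, -0.5, 0], [0, 0, -1.5, 0], [0, 0, -3, 0], [0, 0, -3, 0], [0, 0, -3, 0], [-3, 0, -1, 0], [-3, 0, 0, 0], [-3, 0, 0, 0], [-3, 0, 0, 0], [-3, 0, 0, 0], [0, 0, 0, 0], [0, 0, 0, 0], [0, 0, 0, 0]],
  ],
)

```text
t: 13.85
tool_pos: [0.4473, 0.3842, 0.1949]
orientation: [-3.136, -0.18, -0.002]
force: [-0.0, -1.3, 0.3]
opening: 0.0006
```

Run:
```python
from h import *
s=robot.read_state();print(s["tool_pos"],s["force"],s["dq"].round(3))
for n in("scene","wrist"):
    im=robot.read_camera(n)[:,:,::-1]
    if n=="scene": im=cv2.resize(im[150:330,150:400],None,fx=3.1,fy=3.1)
    cv2.imwrite(f"pics/{n}9.png",im)
```

```text
[0.44732222 0.38421335 0.19492527] [-0.01983674 -1.31242443  0.30707853] [-0.012  0.022 -0.025 -0.001 -0.002 -0.   ]
```

View pics/scene9.png

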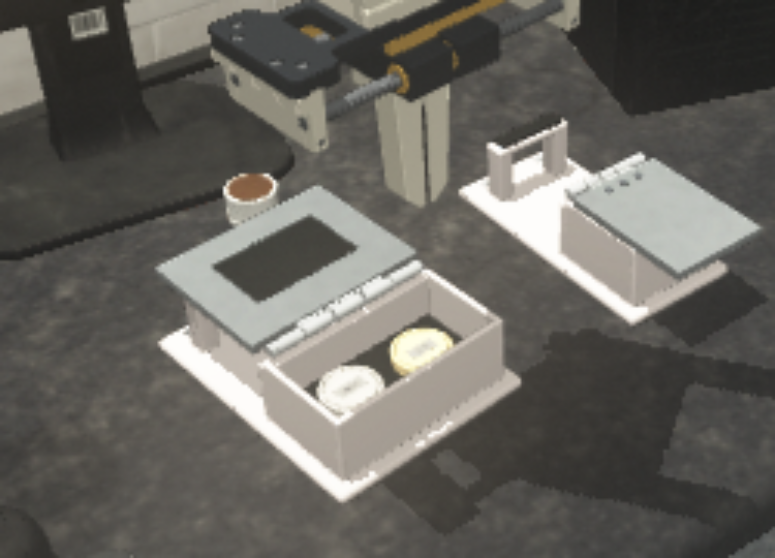

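View pics/wrist9.png

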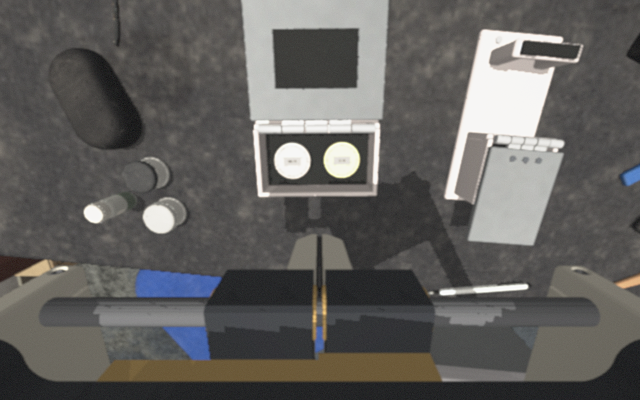

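The wide lid lies flat with its black pad upward, at about (285,258) in the scene view. The narrow lid is shut and the hand is clear of everything.

```bash
python3 -c "
from plant import robot
print(robot.close_job())"
```

```text
the job is handed in; nothing more can be done
None
```

The wide lid is turned over and lying flat on its rest, the narrow lid is still shut, and the hand is clear. I handed the job in at about 14 s of the 40 s allowed; it reports no verdict.

**Method:** the moves only allow the tool to point straight down, so I could not hook a fingertip under the overhang from the start. I pressed the closed fingertips on the lid's front edge with about 10–35 N and lifted it by friction along the hinge arc. As the lid rose, the fingers pushed on the lower corner of its edge. Past upright, I lowered it with the fingertip on the inner face, commanding about 0.5 rad/s throughout.

**Last checks:**
- **Lid at its stop:** the fingertip rested at z = 0.064 m, the expected height of the turned lid. Pressing 3 mm further moved it only 0.2 mm and raised the vertical force from 8 to 24 N.
- **Final pictures:** after the hand withdrew, they show the lid flat with its black pad up and the narrow lid shut. The wrist force was close to zero.

**Limits of these checks:** the force readings fell to about zero at the stops from just before upright until the lid was nearly down, so the lid may have run slightly ahead of the finger. I never measured its angle or speed directly; I judged them from the pictures and the commanded motion.

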